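# Load the dead-weight heel press with slotted weights, slots opposed

## Task

Bring the foot of the grey heel press down on the heel by loading its weight carrier: slide the thick slotted weight onto the carrier's stem first and then the thin one on top of it, each pushed fully home so that the stem stands at its centre. The two weights must end lying flat with their slots facing opposite ways, so that neither can slide off. Leave the spool, the tin and the pot where they stand.

Things in the scene. Friction and masses are not known exactly. Their poses are not given: they have to be found in the camera images.
- press: Grey C-frame dead-weight heel press, fixed to the bench; its place and yaw vary. Origin: on the bench under the stem's axis; +x points to the back of the press (away from the robot at yaw 0), z up. Base 128 x 120 x 14 mm (x -51 to +77 mm); a brown leather heel 21 mm thick lies on it under the foot. Front and sides are open above the base; at the back stands the column.
- column (a point): Middle of the top edge of the front face of the press's column, 42 mm behind the stem's axis and 147 mm above the bench. The column is 54 mm wide (press y) and 24 mm deep. It bars loading from the back, and keeps fingers out there: an open jaw round the stem can be turned only about 40 degrees either way from lying along the press's y axis.
- stem (a point): The weight carrier: centre of the upper face of its round plate (50 mm diameter, 6 mm thick), on the stem's axis; starts 105 mm above the bench. Axes as the press's. The stem is a 9 mm round rod standing on the plate.
- stem_head (a point): Centre of the underside of the head that tops the stem, 42 mm above the plate: round, 20 mm in diameter, 8 mm high (its top is 50 mm above the plate). Too wide for the slots, so weights must be slid in level from the side, between plate and head. Sinks with the carrier.
- carrier (a joint): How far the carrier has sunk, m: 0 up, 0.008 foot hard down on the heel. A return spring holds it up: it begins to sink at about 4 N and is right down at about 6.5 N (its own weight already counted), so one weight alone leaves it part-way and both together bring it down; the stem point sinks with it.
- disc_thick: Thick round slotted weight of dark steel, 66 mm diameter, 18 mm thick, about 0.46 kg, lying flat on the bench. Origin: centre of its underside. A slot 13 mm wide through the whole thickness, open at the rim towards the weight's +x, ends 5.5 mm past the centre (1 mm slack behind the stem when concentric). Can be gripped from above across its 66 mm at any angle.
- disc_thin: Thin round slotted weight, same steel, same 66 mm diameter and slot as the thick one, but 12 mm thick, about 0.31 kg, lying flat on the bench. Origin: centre of its underside; slot towards its +x. Either weight may lie on the left or on the right.
- disc_thick_mouth (a point): Middle of the thick weight's slot mouth: on the rim, 33 mm from its centre along its +x, at half thickness.
- disc_thin_mouth (a point): Middle of the thin weight's slot mouth: on the rim, 33 mm from its centre along its +x, at half thickness.
- thread_spool: Bystander: upright spool of thread, 43 mm diameter, 56 mm high; origin at the centre of its underside.
- polish_tin: Bystander: flat round polish tin, 62 mm diameter, 22 mm high; origin at the centre of its underside.
- wax_pot: Bystander: round pot of wax, about 75 mm wide, 62 mm high; origin at the centre of its underside.
Mind the look-alikes: they are no part of the job. Leave any pink or purple look-alike of the disc_thick alone.

How it is judged:
By the outcome, as a careful person would: the job done as asked, in the order asked, and still so for the second after the job is handed in, with the robot touching nothing.
It also fails if it takes over 69 s, if anything falls off the work surface, if the arm or the gripper's body presses on something with over 40 N, if the wrist force passes 120 N, or if a joint passes its speed limit or range.

## Robot

A 6-joint arm with a two-finger parallel gripper is mounted at the origin on a cart in front of the work surface, level with it; the furniture and walls round the work are solid. World frame = base frame: x ahead of the robot, y to its left, z up, the work surface at z = 0. Lengths are in m, angles in rad, forces in N, time in s.
With the tool pointing down it reaches from about 0.375 to 0.975 m from the base axis. Payload 3.8 kg.
Tool frame: the origin (TCP) lies on the mounting face of the last link; the fingertips stand 173 mm ahead of it and the grasp point (between the pads) lies 155 mm ahead of it (bot.hold_point_z is the distance from the TCP to the grasp point, in m); z points along the fingers, y is the line along which they close (so a half turn about z gives the same grasp; the last joint's range is limited). The gripper opens to 85 mm and grips with 20 to 120 N. Pads are 22 mm wide; open, the fingers measure 114 mm over their backs; the gripper's body (76 mm by 85 mm) begins 54 mm behind the grasp point. The pads swing forward as they close: fully open they stand 13 mm farther back than shut.
Start: joints at [1.3, 0.264, 1.604, -0, 1.274, -0.037], TCP at [0.156, 0.657, 0.405] pointing down, gripper open.
Joint ranges: [-2.63, 2.63], [-0.94, 2.18], [0.31, 2.57], [-1.31, 4.45], [0, 2.66], [-2.55, 2.55]. Speed limits (rad/s): [2.57, 2.57, 3.14, 3.14, 3.14, 3.14].

## Interface

Orientations are given as a rotation vector (axis times angle).
In Python, from workcell import bot, optics gives the robot as it stands.
- The arm moves only by the shell command python3 -m jog 'ROWS' [OPENING] [FORCE]. ROWS is JSON, a list of rows, each an object of numbers: "dx", "dy", "dz": the shift along the tool's x, y, z in mm; "ax", "ay", "az": the turn, a rotation vector about the tool's x, y, z in degrees. A call has 1 to 20 rows; each row shifts and turns the commanded pose from where the row before left it, along the tool's axes as they then stand; what a row does not reach is not made up. A row lasts 1/12 s, in which the tool goes at most 41.7 mm and 7.16 degrees, less where a joint would pass 70% of its speed; a pose out of reach is approached as far as the arm can. A call with a gripper value outside its range is refused whole. OPENING is the opening, from 0 (shut) to 1 (fully open), set as the call begins (- or left out, the last holds). The fingers move at their own pace and stop on an object; FORCE is the grip in N (left out, the last holds). Time passes only in rows, so rows that do not move let the fingers close. It gives the time, the measured TCP pose, the force, the opening and the grip force at its end, in the units of the state.
- bot.read_state(): the state, without advancing time (a new reading comes with each control period).
- optics.read_camera(name): name is "scene" or "top"; returns a dict with "img" (400x640x3 uint8, red, green, blue), "vertical_fov" (degrees; the focal length in pixels is half the picture's height over the tangent of half this angle, whatever the lens; pixels are square), "cx", "cy" (the principal point, pixels), "R" (3x3) and "t" (3): a world point X has camera coordinates R X + t. Camera axes: x right, y down, z forward; pixel columns grow to the right and rows downward; lengths in m; the calibration is good to about 2 mm. A picture is of the moment at which its call begins. There is no depth.
- bot.finish_job(): hands the job in; it is judged then, once.
The state is a dict: "time": time; "q": joint angles; "joint_vel": joint speeds; "joint_torque": joint torques, N m; "tool_pos": TCP position; "tcp_rot": TCP orientation; "wrist_force": force on the tool from outside, world axes, zero at the start; "torque": the same for the moment, N m; "width": opening from 0.0 (shut) to 1.0 (fully open); "grip_force": force on a finger pad.
Only numpy, scipy, OpenCV 4.12 (cv2) and the standard library are available. Lean on these libraries where they do the work, as an engineer would, in place of code of your own. Each camera call takes 0.05 s, during which the arm holds its last target. There are 200 camera calls.

## Working session

There is one attempt and no reset: what is moved stays moved. The work goes in short steps, Python scripts to look and compute and a shell command to move; the robot and the scene stay as the last step left them, time stands still between calls to the robot, and variables do not carry over. Pictures are saved under pics/ and viewed, at most 10 in all, crops included, and the job is handed in when it is done.

```bash
ls; mkdir -p pics
python3 - <<'E'
from workcell import bot, optics
import cv2
for n in("scene","top"):
    c=optics.read_camera(n); cv2.imwrite(f"pics/{n}0.png",c["img"][:,:,::-1])
    print(n,c["vertical_fov"],c["cx"],c["cy"],c["R"],c["t"],{k for k in c})
s=bot.read_state(); print(s, bot.hold_point_z)
E
```

```text
pics
scene 44.86430348592407 317.89137318546085 202.28415083717783 [[ 0.81744649 -0.5759877   0.00440528]
 [-0.30064544 -0.4331771  -0.84968813]
 [ 0.49131818  0.69325015 -0.52726718]] [-0.42176601  0.2632242   1.00624287] {'cx', 't', 'R', 'vertical_fov', 'cy', 'img'}
top 53.05509213960879 320.74300920253404 202.91303500779688 [[-0.02365769 -0.99971851 -0.00179487]
 [-0.99918285  0.02370379 -0.0327378 ]
 [ 0.03277113  0.0010189  -0.99946236]] [0.01607346 0.52073614 1.00987426] {'cx', 't', 'R', 'vertical_fov', 'cy', 'img'}
{'time': 0.1, 'q': array([ 1.30012012e+00,  2.64701872e-01,  1.60526540e+00,  2.88846988e-05,
        1.27367154e+00, -3.68876708e-02]), 'joint_vel': array([-0.00138982, -0.0006253 , -0.00374237, -0.00022915,  0.00168312,
       -0.00223938]), 'joint_torque': array([-2.21815635e-04, -5.16710222e+01, -3.68590379e+01, -1.28597821e-04,
        6.38480647e-03, -3.58778095e-05]), 'tool_pos': array([0.15627993, 0.6563416 , 0.40345483]), 'tcp_rot': array([-0.36637173, -3.11981177,  0.00316919]), 'wrist_force': array([-0.5584159 ,  0.22845141,  0.52086312]), 'torque': array([ 0.0147844 ,  0.04112428, -0.01312534]), 'grip_force': 0.0, 'width': 1.002155300042138} 0.1547
```

View pics/scene0.png

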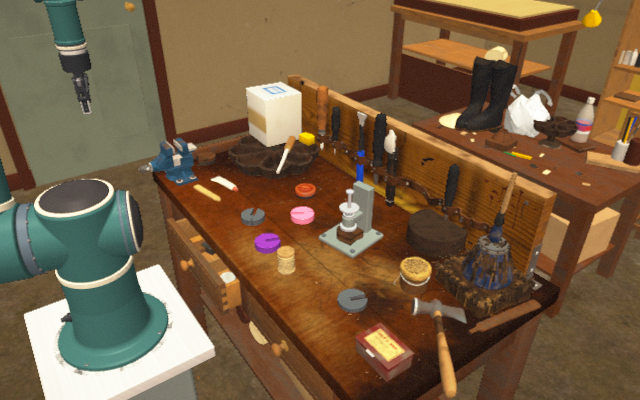

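View pics/top0.png

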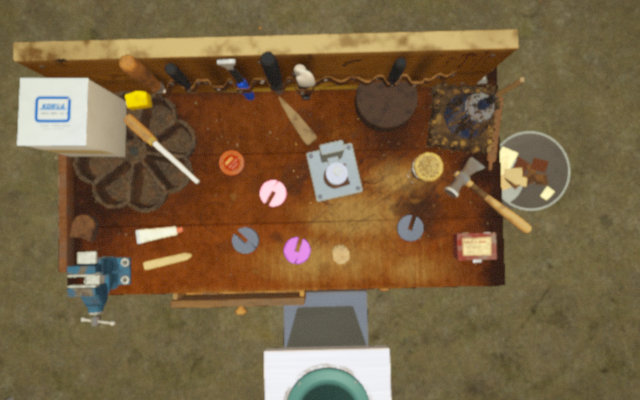

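Top view: the dark discs are at (245,240) and (411,228), the pink look-alike at (273,193) and the purple one at (297,250). The press is at (335,172), the spool at (341,254), the tin at (231,162) and the pot at (427,166). In the scene view the dark discs are at (253,216) and (352,300), pink at (302,215) and purple at (267,243). I choose the two dark ones and check them in a close crop.

```bash
cat > h.py <<'E'
import numpy as np, cv2
from workcell import bot, optics
def cam(n):
    c=optics.read_camera(n); c["f"]=200/np.tan(np.radians(c["vertical_fov"]/2)); return c
def ray(c,u,v):
    d=c["R"].T@np.array([(u-c["cx"])/c["f"],(v-c["cy"])/c["f"],1.]); return -c["R"].T@c["t"],d
def onz(c,u,v,z):
    o,d=ray(c,u,v); return o+d*(z-o[2])/d[2]
def proj(c,X):
    p=c["R"]@np.array(X)+c["t"]; return p[:2]/p[2]*c["f"]+[c["cx"],c["cy"]]
def tri(a,b):
    (o,d),(p,e)=a,b; d=d/np.linalg.norm(d); e=e/np.linalg.norm(e)
    s=np.linalg.lstsq(np.c_[d,-e],p-o,rcond=None)[0]; P,Q=o+d*s[0],p+e*s[1]
    return (P+Q)/2,np.linalg.norm(P-Q)
E
python3 - <<'E'
from h import *
T,S=cam("top"),cam("scene")
def crop(c,u,v,w,h,k): return cv2.resize(c["img"][v-h//2:v+h//2,u-w//2:u+w//2,::-1],None,fx=k,fy=k,interpolation=cv2.INTER_CUBIC)
a=[crop(T,245,240,40,40,6),crop(T,411,228,40,40,6),crop(T,335,172,60,80,3)]
b=[crop(S,253,216,40,40,6),crop(S,352,300,40,40,6),crop(S,352,220,60,80,3)]
a[2]=cv2.resize(a[2],(180,240));b[2]=cv2.resize(b[2],(180,240))
cv2.imwrite("pics/crop.png",np.vstack([np.hstack(a),np.hstack(b)]))
for c,pts in((T,[(245,240),(411,228)]),(S,[(253,216),(352,300)])):
    for u,v in pts: print(c["img"][v,u-6],c["img"][v,u+6], c["img"][v-25,u])
    print()
E
```

```text
[123 128 136] [127 134 142] [124  64  21]
[134 139 149] [126 131 141] [90 59 36]

[122 123 120] [121 124 119] [102  47  12]
[118 122 115] [117 121 115] [145  97  49]
```

View pics/crop.png

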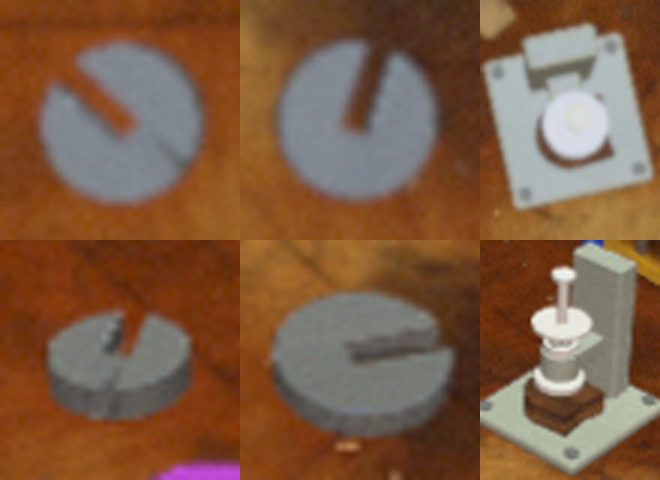

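The left dark disc (top 245,240) is visibly the thick one, with its slot pointing up-left. The right one (411,228) is thin, with its slot pointing up. The press has its plate at top (336,174), head at (337,170), and a column at the back, with some yaw.

```bash
cat > meas.py <<'E'
from h import *
def disc(c,u,v,top):
    im=c["img"].astype(int); r=22; sub=im[v-r:v+r,u-r:u+r]
    sub=cv2.resize(sub.astype(np.uint8),None,fx=8,fy=8,interpolation=cv2.INTER_CUBIC).astype(int)
    m=((sub.max(2)-sub.min(2)<40)&(sub.mean(2)>(85 if top else 98))).astype(np.uint8)
    m=cv2.morphologyEx(m,cv2.MORPH_OPEN,np.ones((5,5)))
    k=max(cv2.findContours(m,0,1)[0],key=cv2.contourArea)
    e=cv2.fitEllipse(cv2.convexHull(k)); M=cv2.moments(k)
    f=lambda p:((np.array(p)+.5)/8-.5+[u-r,v-r])
    ce=f(e[0]); mc=f((M["m10"]/M["m00"],M["m01"]/M["m00"]))
    return ce,mc,np.array(e[1])/8
if __name__=="__main__":
    T,S=cam("top"),cam("scene")
    for n,t,s in(("L",(245,240),(253,216)),("R",(411,228),(352,300))):
        ct,mt,et=disc(T,*t,True); cs,ms,es=disc(S,*s,False)
        P,g=tri(ray(T,*ct),ray(S,*cs)); A=onz(T,*ct,P[2]);B=onz(T,*mt,P[2])
        C=onz(S,*cs,P[2]);D=onz(S,*ms,P[2])
        print(n,P.round(4),"gap",g.round(4),"axes",et,es,"slotdir",np.degrees(np.arctan2(*(A-B)[[1,0]])),np.degrees(np.arctan2(*(C-D)[[1,0]])), "diam",et*np.linalg.norm(T["R"]@P+T["t"])/T["f"])
    for n,t,s in(("head",(337.3,170.3),(350,191)),("plate",(336.3,173.7),(349.3,207.3))):
        print(n,tri(ray(T,*t),ray(S,*s)))
    H=[onz(T,*p,.014) for p in((310.7,156),(349,147.7),(320,196.3),(357.7,188))]
    print(H,np.degrees([np.arctan2(*(H[i]-H[j])[[1,0]]) for i,j in((0,2),(1,3))]),np.degrees([np.arctan2(*(H[i]-H[j])[[1,0]])-np.pi/2 for i,j in((0,1),(2,3))]),np.mean(H,0))
    for n,t in(("spool",(341,254)),("purple",(297,250)),("pink",(273,193)),("tin",(231,162)),("pot",(427,166))): print(n,onz(T,*t,.03).round(3))
E
python3 meas.py
```

```text
L [0.4317 0.1966 0.018 ] gap 0.0006 axes [26.49284744 27.40859413] [13.02878189 23.63600159] slotdir 44.72344722007512 48.045454092983285 diam [0.0680015  0.07035202]
R [ 0.453  -0.2203  0.0114] gap 0.0005 axes [26.7570858  27.18927002] [20.75868607 29.58951569] slotdir -21.011008087035776 -19.490398608580083 diam [0.06944111 0.07056273]
head (array([ 0.58701846, -0.03448892,  0.15227103]), np.float64(0.0005476014080445977))
plate (array([ 0.58549824, -0.03466406,  0.10535852]), np.float64(0.002901824678527809))
[array([0.64049618, 0.02639314, 0.014     ]), array([ 0.65933275, -0.07132525,  0.014     ]), array([0.53756905, 0.00521169, 0.014     ]), array([ 0.55632659, -0.09067322,  0.014     ])] [11.62859841 10.6380923 ] [10.91072517 11.06873267] [ 0.59843114 -0.03259841  0.014     ]
spool [ 0.392 -0.043  0.03 ]
purple [0.405 0.065 0.03 ]
pink [0.548 0.122 0.03 ]
tin [0.628 0.225 0.03 ]
pot [ 0.606 -0.263  0.03 ]
```

```bash
cat > go.py <<'E'
# go.py x y z jawdeg : total shift in present tool axes (mm), turn about tool z (deg)
import sys; from h import *
from scipy.spatial.transform import Rotation as Ro
x,y,z,j=map(float,sys.argv[1:5]); s=bot.read_state(); R=Ro.from_rotvec(s["tcp_rot"]).as_matrix()
d=R.T@(np.array([x,y,z])-s["tool_pos"])*1000; a=np.degrees(np.arctan2(R[1,1],R[0,1]))
print("shift",d.round(1),"n>=",np.linalg.norm(d)/41.7,"az",round((a-j+180)%360-180,1),"jaw",a.round(1),"tilt",np.degrees(np.arccos(-R[2,2])).round(2),R[:2,2].round(4),"F",s["wrist_force"].round(1),"w",s["width"],"t",s["time"])
E
python3 go.py .4317 .1966 .25 1
```

```text
shift [-374.4 -383.5  154.5] n>= 13.375944834189093 az 75.6 jaw 76.6 tilt 0.05 [-0.0002 -0.0008] F [0.2 0.9 0.1] w 0.9988633441031471 t 0.3
```

```bash
python3 -m jog '[{"dx":-23.4,"dy":-24,"dz":5},{"dx":-23.4,"dy":-24,"dz":5},{"dx":-23.4,"dy":-24,"dz":5},{"dx":-23.4,"dy":-24,"dz":5},{"dx":-23.4,"dy":-24,"dz":5},{"dx":-23.4,"dy":-24,"dz":5},{"dx":-23.4,"dy":-24,"dz":5},{"dx":-23.4,"dy":-24,"dz":5},{"dx":-23.4,"dy":-24,"dz":5},{"dx":-23.4,"dy":-24,"dz":5},{"dx":-23.4,"dy":-24,"dz":5},{"dx":-23.4,"dy":-24,"dz":5},{"dx":-23.4,"dy":-24,"dz":5},{"dx":-23.4,"dy":-24,"dz":5},{"dx":-23.4,"dy":-24,"dz":5},{"dx":-23.4,"dy":-24,"dz":5}]' 1; python3 -m jog '[{"az":6.9,"dz":7},{"az":6.9,"dz":7},{"az":6.9,"dz":7},{"az":6.9,"dz":7},{"az":6.9,"dz":7},{"az":6.9,"dz":7},{"az":6.9,"dz":7},{"az":6.9,"dz":7},{"az":6.9,"dz":7},{"az":6.9,"dz":7},{"az":6.6,"dz":5},{},{}]'; python3 go.py .4317 .1966 .168 1
```

```text
shift [-374.4 -383.4  236.5] n>= 14.047226291321463 az 75.6 jaw 76.6 tilt 0.05 [-0.0002 -0.0008] F [0.2 0.9 0.1] w 0.9988633441031471 t 0.3invalid input
invalid input
```

```bash
python3 -m jog '[{"dx":-23.4,"dy":-24,"dz":5,"ax":0,"ay":0,"az":0}]' 1; python3 -m jog --help
```

```text
time: 0.38
tool_pos: [0.1717, 0.6309, 0.4004]
tcp_rot: [-0.362, -3.119, -0.008]
wrist_force: [0.7, 0.5, 1.0]
width: 0.999
grip_force: 0.0invalid input: not JSON, or not a number
```

All six keys are needed.

```bash
python3 -m jog '[{"dx":-23.4,"dy":-24,"dz":5,"ax":0,"ay":0,"az":0},{"dx":-23.4,"dy":-24,"dz":5,"ax":0,"ay":0,"az":0},{"dx":-23.4,"dy":-24,"dz":5,"ax":0,"ay":0,"az":0},{"dx":-23.4,"dy":-24,"dz":5,"ax":0,"ay":0,"az":0},{"dx":-23.4,"dy":-24,"dz":5,"ax":0,"ay":0,"az":0},{"dx":-23.4,"dy":-24,"dz":5,"ax":0,"ay":0,"az":0},{"dx":-23.4,"dy":-24,"dz":5,"ax":0,"ay":0,"az":0},{"dx":-23.4,"dy":-24,"dz":5,"ax":0,"ay":0,"az":0},{"dx":-23.4,"dy":-24,"dz":5,"ax":0,"ay":0,"az":0},{"dx":-23.4,"dy":-24,"dz":5,"ax":0,"ay":0,"az":0},{"dx":-23.4,"dy":-24,"dz":5,"ax":0,"ay":0,"az":0},{"dx":-23.4,"dy":-24,"dz":5,"ax":0,"ay":0,"az":0},{"dx":-23.4,"dy":-24,"dz":5,"ax":0,"ay":0,"az":0},{"dx":-23.4,"dy":-24,"dz":5,"ax":0,"ay":0,"az":0},{"dx":-23.4,"dy":-24,"dz":5,"ax":0,"ay":0,"az":0}]'; python3 -m jog '[{"dx":0,"dy":0,"dz":7,"ax":0,"ay":0,"az":6.9},{"dx":0,"dy":0,"dz":7,"ax":0,"ay":0,"az":6.9},{"dx":0,"dy":0,"dz":7,"ax":0,"ay":0,"az":6.9},{"dx":0,"dy":0,"dz":7,"ax":0,"ay":0,"az":6.9},{"dx":0,"dy":0,"dz":7,"ax":0,"ay":0,"az":6.9},{"dx":0,"dy":0,"dz":7,"ax":0,"ay":0,"az":6.9},{"dx":0,"dy":0,"dz":7,"ax":0,"ay":0,"az":6.9},{"dx":0,"dy":0,"dz":7,"ax":0,"ay":0,"az":6.9},{"dx":0,"dy":0,"dz":7,"ax":0,"ay":0,"az":6.9},{"dx":0,"dy":0,"dz":7,"ax":0,"ay":0,"az":6.9},{"dx":0,"dy":0,"dz":5,"ax":0,"ay":0,"az":6.6},{"dx":0,"dy":0,"dz":0,"ax":0,"ay":0,"az":0},{"dx":0,"dy":0,"dz":0,"ax":0,"ay":0,"az":0}]'; python3 go.py .4317 .1966 .168 1
```

```text
time: 1.63
tool_pos: [0.4321, 0.1948, 0.3248]
tcp_rot: [0.366, 3.119, 0.001]
wrist_force: [1.1, 0.4, -0.2]
width: 1.004
grip_force: 0.0
time: 2.72
tool_pos: [0.4315, 0.1963, 0.2495]
tcp_rot: [-2.198, -2.244, 0.001]
wrist_force: [-0.1, 0.5, 0.5]
width: 1.004
grip_force: 0.0
shift [ 0.3  0.3 81.5] n>= 1.9553736507028994 az 0.2 jaw 1.2 tilt 0.04 [-0.0006 -0.0002] F [-0.1  0.5  0.5] w 1.0044664428306294 t 2.7167
```

```bash
python3 -m jog '[{"dx":0,"dy":0,"dz":25,"ax":0,"ay":0,"az":0},{"dx":0,"dy":0,"dz":25,"ax":0,"ay":0,"az":0},{"dx":0,"dy":0,"dz":20,"ax":0,"ay":0,"az":0},{"dx":0,"dy":0,"dz":8,"ax":0,"ay":0,"az":0},{"dx":0,"dy":0,"dz":3.5,"ax":0,"ay":0,"az":0},{"dx":0,"dy":0,"dz":0,"ax":0,"ay":0,"az":0}]'; python3 -m jog '[{"dx":0,"dy":0,"dz":0,"ax":0,"ay":0,"az":0},{"dx":0,"dy":0,"dz":0,"ax":0,"ay":0,"az":0},{"dx":0,"dy":0,"dz":0,"ax":0,"ay":0,"az":0},{"dx":0,"dy":0,"dz":0,"ax":0,"ay":0,"az":0},{"dx":0,"dy":0,"dz":0,"ax":0,"ay":0,"az":0},{"dx":0,"dy":0,"dz":0,"ax":0,"ay":0,"az":0}]' 0.6 50
```

```text
time: 3.22
tool_pos: [0.4317, 0.1964, 0.1681]
tcp_rot: [-2.2, -2.242, 0.001]
wrist_force: [-0.7, -0.2, 0.6]
width: 1.003
grip_force: 0.0
time: 3.72
tool_pos: [0.4325, 0.1967, 0.17]
tcp_rot: [2.201, 2.241, 0.004]
wrist_force: [-0.8, -0.7, 6.4]
width: 0.749
grip_force: 55.4
```

```bash
python3 -m jog '[{"dx":0,"dy":0,"dz":-5,"ax":0,"ay":0,"az":0},{"dx":0,"dy":0,"dz":-20,"ax":0,"ay":0,"az":0},{"dx":0,"dy":0,"dz":-10,"ax":0,"ay":0,"az":6.4},{"dx":0,"dy":0,"dz":-10,"ax":0,"ay":0,"az":6.4},{"dx":0,"dy":0,"dz":-10,"ax":0,"ay":0,"az":6.4},{"dx":0,"dy":0,"dz":-10,"ax":0,"ay":0,"az":6.4},{"dx":0,"dy":0,"dz":-10,"ax":0,"ay":0,"az":6.4},{"dx":0,"dy":0,"dz":-10,"ax":0,"ay":0,"az":6.4},{"dx":0,"dy":0,"dz":-10,"ax":0,"ay":0,"az":6.4},{"dx":0,"dy":0,"dz":-10,"ax":0,"ay":0,"az":6.4},{"dx":0,"dy":0,"dz":-10,"ax":0,"ay":0,"az":6.4},{"dx":0,"dy":0,"dz":0,"ax":0,"ay":0,"az":6.4},{"dx":0,"dy":0,"dz":0,"ax":0,"ay":0,"az":6.4},{"dx":0,"dy":0,"dz":0,"ax":0,"ay":0,"az":6.4},{"dx":0,"dy":0,"dz":0,"ax":0,"ay":0,"az":6.4},{"dx":0,"dy":0,"dz":0,"ax":0,"ay":0,"az":6.4},{"dx":0,"dy":0,"dz":0,"ax":0,"ay":0,"az":6.4},{"dx":0,"dy":0,"dz":0,"ax":0,"ay":0,"az":6.4},{"dx":0,"dy":0,"dz":0,"ax":0,"ay":0,"az":6.4},{"dx":0,"dy":0,"dz":0,"ax":0,"ay":0,"az":6.2}]'; python3 go.py .55 .058 .281 -114
```

```text
time: 5.38
tool_pos: [0.431, 0.1961, 0.283]
tcp_rot: [3.071, -0.661, -0.001]
wrist_force: [-0.2, -0.7, -5.1]
width: 0.746
grip_force: 58.0
shift [165.3  76.9   1.9] n>= 4.371260043023007 az -0.3 jaw -114.3 tilt 0.05 [-0.0009 -0.0004] F [-0.2 -0.7 -5.1] w 0.7458062380696382 t 5.3833
```

```bash
python3 -m jog '[{"dx":27.5,"dy":12.8,"dz":0,"ax":0,"ay":0,"az":0},{"dx":27.5,"dy":12.8,"dz":0,"ax":0,"ay":0,"az":0},{"dx":27.5,"dy":12.8,"dz":0,"ax":0,"ay":0,"az":0},{"dx":27.5,"dy":12.8,"dz":0,"ax":0,"ay":0,"az":0},{"dx":27.5,"dy":12.8,"dz":0,"ax":0,"ay":0,"az":0},{"dx":27.5,"dy":12.8,"dz":0,"ax":0,"ay":0,"az":0},{"dx":0,"dy":0,"dz":0,"ax":0,"ay":0,"az":0},{"dx":0,"dy":0,"dz":0,"ax":0,"ay":0,"az":0}]'
cat > look.py <<'E'
import sys; from h import *
T,S=cam("top"),cam("scene"); k=5
a=[]
for c,w in((T,(48,110)),(S,(60,110))):
    u,v=proj(c,[.57,.01,.12]).astype(int) if len(sys.argv)<4 else proj(c,[float(x) for x in sys.argv[2:5]]).astype(int)
    print(u-40,v-50); a.append(cv2.resize(c["img"][v-50:v+50,u-40:u+40,::-1],None,fx=k,fy=k,interpolation=cv2.INTER_CUBIC))
cv2.imwrite(sys.argv[1],np.hstack(a))
E
python3 look.py pics/a1.png; python3 go.py .55 .058 .281 -114
```

```text
time: 6.05
tool_pos: [0.5517, 0.0577, 0.2831]
tcp_rot: [3.072, -0.657, -0.001]
wrist_force: [-0.4, 0.3, -5.2]
width: 0.75
grip_force: 58.0
277 129
293 146
shift [0.1 1.1 1.6] n>= 0.047254030106250525 az -0.0 jaw -114.0 tilt 0.11 [-0.002   0.0002] F [-0.2  0.  -5.7] w 0.7486250464292489 t 6.15
```

View pics/a1.png

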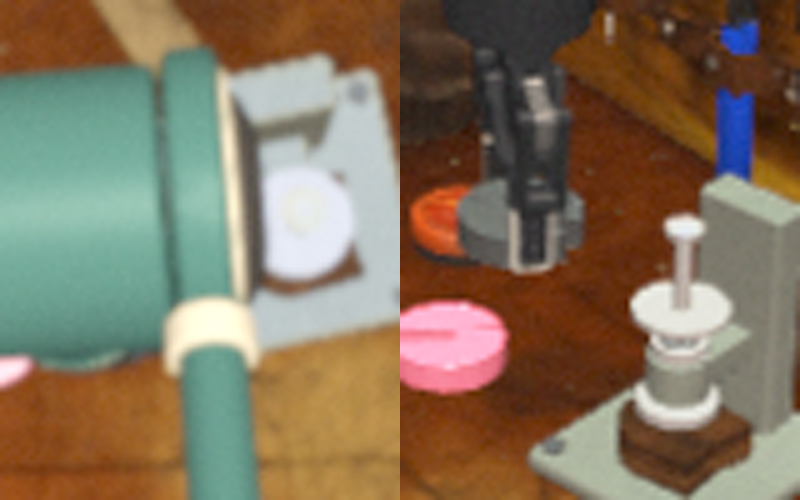

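The disc is held level: in the scene crop it spans u≈304.6–329.8. The slot is partly hidden by the front finger, with its mouth at about u≈327. The stem is free ahead of it at u≈350.

Run:
```python
from h import *
S=cam("scene"); p=bot.read_state()["tool_pos"]
th=np.radians(np.arange(0,360,2))
for z in (.113,.131):
    E=np.array([proj(S,[p[0]+.033*np.cos(t),p[1]+.033*np.sin(t),z]) for t in th]); print(z,E.min(0),E.max(0))
m=np.radians(-69)
for w in(-.0065,.0065): print(proj(S,[p[0]+.033*np.cos(m)-w*np.sin(m),p[1]+.033*np.sin(m)+w*np.cos(m),.131]))
print(proj(S,[.5858,-.0348,.105]),proj(S,[.5858,-.0348,.155]))
# colour runs across the disc's row
r=S["img"][190,298:336]; print(r.tolist())
```

```text
0.113 [302.94078519 186.70591268] [328.35998129 199.69996214]
0.131 [302.85787469 180.7866079 ] [328.47034114 193.60981581]
[325.01205077 191.78236611]
[327.7919832  189.64232264]
[348.84471717 207.45496639] [349.62130358 190.24761588]
[[202, 87, 38], [195, 86, 41], [191, 72, 22], [194, 68, 34], [194, 68, 30], [159, 67, 41], [102, 73, 63], [105, 108, 103], [121, 127, 119], [120, 126, 118], [120, 125, 118], [116, 122, 116], [120, 123, 117], [120, 123, 118], [122, 126, 120], [119, 123, 118], [150, 146, 136], [186, 177, 158], [131, 124, 111], [54, 50, 51], [57, 55, 56], [77, 72, 71], [66, 63, 64], [55, 52, 56], [161, 152, 140], [147, 137, 128], [89, 85, 80], [88, 85, 82], [89, 85, 86], [88, 86, 80], [84, 77, 76], [91, 58, 49], [97, 42, 13], [95, 43, 3], [93, 40, 2], [96, 42, 5], [97, 44, 13], [99, 43, 21]]
```

```bash
python3 -m jog '[{"dx":-0.9,"dy":0.9,"dz":2,"ax":0,"ay":0,"az":0},{"dx":6,"dy":6,"dz":0,"ax":0,"ay":0,"az":0},{"dx":6,"dy":6,"dz":0,"ax":0,"ay":0,"az":0},{"dx":6,"dy":6,"dz":0,"ax":0,"ay":0,"az":0},{"dx":6,"dy":6,"dz":0,"ax":0,"ay":0,"az":0},{"dx":6,"dy":6,"dz":0,"ax":0,"ay":0,"az":0},{"dx":6,"dy":6,"dz":0,"ax":0,"ay":0,"az":0},{"dx":5,"dy":5,"dz":0,"ax":0,"ay":0,"az":0},{"dx":0,"dy":0,"dz":0,"ax":0,"ay":0,"az":0},{"dx":0,"dy":0,"dz":0,"ax":0,"ay":0,"az":0}]'; sed -i 's/k=5/k=int(sys.argv[5]) if len(sys.argv)>5 else 5/' look.py; python3 look.py pics/a2.png .58 -.02 .12; python3 go.py .5858 -.0348 .281 -114
```

```text
time: 7.03
tool_pos: [0.5709, 0.0039, 0.2811]
tcp_rot: [-3.072, 0.655, 0.0]
wrist_force: [1.6, -0.2, -4.4]
width: 0.745
grip_force: 58.0
290 125
303 150
shift [29.9 29.7  0. ] n>= 1.010698919097371 az -0.0 jaw -114.0 tilt 0.03 [-0.0005  0.0003] F [-0.1 -0.1 -5.3] w 0.7495183065579585 t 7.1333
```

View pics/a2.png

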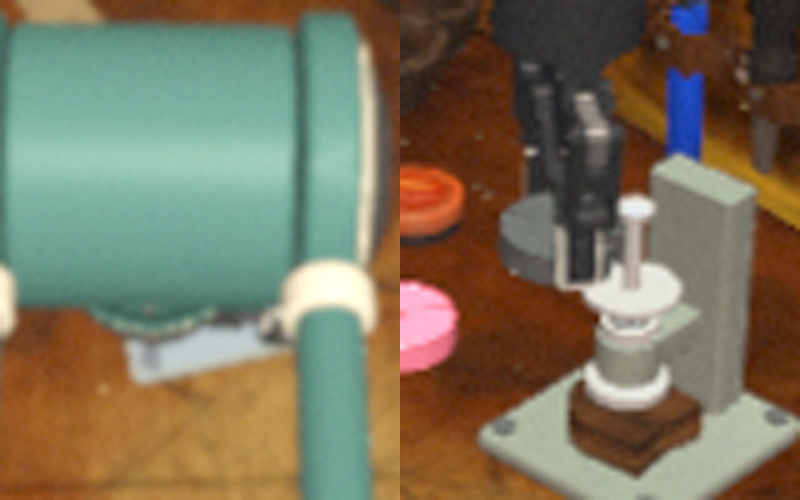

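The disc is level, with the front finger hiding the slot mouth beside the stem at crop (635,250). I'll go on slowly, watching the force.

```bash
python3 -m jog '[{"dx":3,"dy":3,"dz":0,"ax":0,"ay":0,"az":0},{"dx":3,"dy":3,"dz":0,"ax":0,"ay":0,"az":0},{"dx":3,"dy":3,"dz":0,"ax":0,"ay":0,"az":0},{"dx":0,"dy":0,"dz":0,"ax":0,"ay":0,"az":0}]'; python3 go.py .5858 -.0348 .281 -114;  python3 -m jog '[{"dx":2,"dy":2,"dz":0,"ax":0,"ay":0,"az":0},{"dx":2,"dy":2,"dz":0,"ax":0,"ay":0,"az":0},{"dx":2,"dy":2,"dz":0,"ax":0,"ay":0,"az":0},{"dx":0,"dy":0,"dz":0,"ax":0,"ay":0,"az":0}]'; python3 go.py .5858 -.0348 .281 -114
```

```text
time: 7.47
tool_pos: [0.5757, -0.008, 0.2813]
tcp_rot: [3.073, -0.653, 0.001]
wrist_force: [0.3, 0.6, -4.5]
width: 0.751
grip_force: 58.0
shift [20.1 20.4  0.4] n>= 0.6868652268701244 az -0.0 jaw -114.0 tilt 0.04 [ 0.0006 -0.0005] F [ 0.3  0.6 -4.5] w 0.7506730540344906 t 7.4667
time: 7.8
tool_pos: [0.5786, -0.0158, 0.2812]
tcp_rot: [3.073, -0.654, 0.001]
wrist_force: [-0.4, 0.7, -4.4]
width: 0.748
grip_force: 58.0
shift [14.3 14.4  0.2] n>= 0.4871698271237165 az -0.0 jaw -114.0 tilt 0.02 [ 0.0003 -0.0003] F [-0.4  0.7 -4.4] w 0.7483254823365856 t 7.8
```

```bash
python3 -m jog '[{"dx":3,"dy":3,"dz":0,"ax":0,"ay":0,"az":0},{"dx":3,"dy":3,"dz":0,"ax":0,"ay":0,"az":0},{"dx":3,"dy":3,"dz":0,"ax":0,"ay":0,"az":0},{"dx":2,"dy":2,"dz":0,"ax":0,"ay":0,"az":0},{"dx":0,"dy":0,"dz":0,"ax":0,"ay":0,"az":0}]'; python3 go.py .5858 -.0348 .281 -114;  python3 -m jog '[{"dx":1,"dy":1,"dz":0,"ax":0,"ay":0,"az":0},{"dx":1,"dy":1,"dz":0,"ax":0,"ay":0,"az":0},{"dx":0,"dy":0,"dz":0,"ax":0,"ay":0,"az":0},{"dx":0,"dy":0,"dz":0,"ax":0,"ay":0,"az":0}]'; python3 go.py .5858 -.0348 .281 -114
```

```text
time: 8.22
tool_pos: [0.5842, -0.0305, 0.2813]
tcp_rot: [3.073, -0.654, 0.001]
wrist_force: [0.3, 0.1, -5.1]
width: 0.749
grip_force: 58.0
shift [3.2 3.3 0.3] n>= 0.10954944537980582 az -0.0 jaw -114.0 tilt 0.03 [ 0.0004 -0.0003] F [ 0.3  0.1 -5.1] w 0.7486876114701186 t 8.2167
time: 8.55
tool_pos: [0.5849, -0.0325, 0.2811]
tcp_rot: [-3.073, 0.653, 0.0]
wrist_force: [-0.5, 0.2, -4.7]
width: 0.746
grip_force: 58.0
shift [1.8 1.8 0.1] n>= 0.06038271515990526 az 0.0 jaw -114.0 tilt 0.01 [-0.0001  0.0001] F [-0.5  0.2 -4.7] w 0.7463079803508743 t 8.55
```

Continue in fine steps until the slot's end meets the stem.

```bash
python3 -m jog '[{"dx":1,"dy":1,"dz":0,"ax":0,"ay":0,"az":0},{"dx":1,"dy":1,"dz":0,"ax":0,"ay":0,"az":0},{"dx":0,"dy":0,"dz":0,"ax":0,"ay":0,"az":0}]'; python3 -m jog '[{"dx":0.7,"dy":0.7,"dz":0,"ax":0,"ay":0,"az":0},{"dx":0.5,"dy":0.5,"dz":0,"ax":0,"ay":0,"az":0},{"dx":0,"dy":0,"dz":0,"ax":0,"ay":0,"az":0},{"dx":0,"dy":0,"dz":0,"ax":0,"ay":0,"az":0}]'; python3 go.py .5858 -.0348 .281 -114
```

```text
time: 8.8
tool_pos: [0.5857, -0.0344, 0.2811]
tcp_rot: [-3.071, 0.653, 0.003]
wrist_force: [-1.3, 4.6, -4.5]
width: 0.751
grip_force: 58.2
time: 9.13
tool_pos: [0.5859, -0.0349, 0.281]
tcp_rot: [-3.069, 0.653, 0.005]
wrist_force: [-2.7, 9.1, -1.3]
width: 0.752
grip_force: 58.3
shift [-0.1 -0.   0. ] n>= 0.0024294353981758918 az -0.0 jaw -114.0 tilt 0.28 [-0.0025  0.0042] F [-2.7  9.1 -1.3] w 0.7519218775833266 t 9.1333
```

```bash
python3 -m jog '[{"dx":-1.5,"dy":-1.5,"dz":0,"ax":0,"ay":0,"az":0},{"dx":-1.4,"dy":-1.4,"dz":0,"ax":0,"ay":0,"az":0},{"dx":0,"dy":0,"dz":2,"ax":0,"ay":0,"az":0},{"dx":0,"dy":0,"dz":2,"ax":0,"ay":0,"az":0},{"dx":0,"dy":0,"dz":0,"ax":0,"ay":0,"az":0}]';python3 go.py .5858 -.0348 .281 -114; python3 -m jog '[{"dx":0,"dy":0,"dz":1,"ax":0,"ay":0,"az":0},{"dx":0,"dy":0,"dz":1,"ax":0,"ay":0,"az":0},{"dx":0,"dy":0,"dz":0,"ax":0,"ay":0,"az":0}]';  python3 -m jog '[{"dx":0,"dy":0,"dz":1,"ax":0,"ay":0,"az":0},{"dx":0,"dy":0,"dz":0,"ax":0,"ay":0,"az":0},{"dx":0,"dy":0,"dz":0,"ax":0,"ay":0,"az":0}]';python3 go.py .5858 -.0348 .281 -114
```

```text
time: 9.55
tool_pos: [0.5849, -0.0331, 0.2766]
tcp_rot: [3.072, -0.653, -0.001]
wrist_force: [-0.2, 0.4, -4.2]
width: 0.753
grip_force: 58.0
shift [ 1.5  1.2 -4.4] n>= 0.11558996663018466 az -0.0 jaw -114.0 tilt 0.04 [-0.0007 -0.0003] F [-0.2  0.4 -4.2] w 0.7531111903552661 t 9.55
time: 9.8
tool_pos: [0.5852, -0.0331, 0.2753]
tcp_rot: [3.073, -0.653, 0.0]
wrist_force: [0.4, 0.5, -4.3]
width: 0.745
grip_force: 58.0
time: 10.05
tool_pos: [0.5852, -0.033, 0.2747]
tcp_rot: [3.073, -0.653, 0.001]
wrist_force: [-1.1, 0.0, -1.4]
width: 0.751
grip_force: 58.4
shift [ 1.3  1.4 -6.3] n>= 0.15877685734776792 az 0.0 jaw -114.0 tilt 0.04 [ 0.0005 -0.0004] F [-1.1  0.  -1.4] w 0.7506177419765839 t 10.05
```

```bash
python3 -m jog '[{"dx":0,"dy":0,"dz":0.7,"ax":0,"ay":0,"az":0},{"dx":0,"dy":0,"dz":0,"ax":0,"ay":0,"az":0},{"dx":0,"dy":0,"dz":0,"ax":0,"ay":0,"az":0}]';  python3 -m jog '[{"dx":0,"dy":0,"dz":0,"ax":0,"ay":0,"az":0},{"dx":0,"dy":0,"dz":0,"ax":0,"ay":0,"az":0},{"dx":0,"dy":0,"dz":0,"ax":0,"ay":0,"az":0}]' 0.87;python3 go.py .5858 -.0348 .281 -114
```

```text
time: 10.3
tool_pos: [0.5852, -0.033, 0.2738]
tcp_rot: [3.073, -0.653, 0.001]
wrist_force: [-2.3, -1.7, -0.3]
width: 0.752
grip_force: 58.4
time: 10.55
tool_pos: [0.5854, -0.0328, 0.2739]
tcp_rot: [-3.072, 0.653, -0.002]
wrist_force: [0.2, -0.3, 0.4]
width: 0.872
grip_force: 0.0
shift [ 1.2  1.7 -7.1] n>= 0.17751479017553906 az 0.0 jaw -114.0 tilt 0.07 [0.0012 0.0003] F [ 0.2 -0.3  0.4] w 0.8715352996355067 t 10.55
```

```bash
python3 -m jog '[{"dx":0,"dy":0,"dz":-10,"ax":0,"ay":0,"az":0},{"dx":0,"dy":0,"dz":-20,"ax":0,"ay":0,"az":0},{"dx":0,"dy":0,"dz":-25,"ax":0,"ay":0,"az":0},{"dx":0,"dy":0,"dz":-25,"ax":0,"ay":0,"az":0},{"dx":0,"dy":0,"dz":0,"ax":0,"ay":0,"az":0}]';python3 go.py .453 -.2203 .23 -155
```

```text
time: 10.97
tool_pos: [0.5873, -0.0329, 0.3607]
tcp_rot: [-3.072, 0.653, -0.017]
wrist_force: [0.6, 0.6, 0.4]
width: 0.867
grip_force: 0.0
shift [-47.9 226.3 129.4] n>= 6.355673874744897 az 41.0 jaw -114.0 tilt 0.64 [ 0.0111 -0.0009] F [0.6 0.6 0.4] w 0.8669914623034314 t 10.9667
```

```bash
python3 -m jog '[{"dx":-6,"dy":28.3,"dz":0,"ax":0,"ay":0,"az":0},{"dx":-6,"dy":28.3,"dz":0,"ax":0,"ay":0,"az":0},{"dx":-6,"dy":28.3,"dz":0,"ax":0,"ay":0,"az":0},{"dx":-6,"dy":28.3,"dz":0,"ax":0,"ay":0,"az":0},{"dx":-6,"dy":28.3,"dz":0,"ax":0,"ay":0,"az":0},{"dx":-6,"dy":28.3,"dz":0,"ax":0,"ay":0,"az":0},{"dx":-6,"dy":28.3,"dz":0,"ax":0,"ay":0,"az":0},{"dx":-6,"dy":28.3,"dz":0,"ax":0,"ay":0,"az":0},{"dx":0,"dy":0,"dz":15,"ax":0,"ay":0,"az":6.9},{"dx":0,"dy":0,"dz":15,"ax":0,"ay":0,"az":6.9},{"dx":0,"dy":0,"dz":15,"ax":0,"ay":0,"az":6.8},{"dx":0,"dy":0,"dz":15,"ax":0,"ay":0,"az":6.8},{"dx":0,"dy":0,"dz":15,"ax":0,"ay":0,"az":6.8},{"dx":0,"dy":0,"dz":15,"ax":0,"ay":0,"az":6.8},{"dx":0,"dy":0,"dz":15,"ax":0,"ay":0,"az":0},{"dx":0,"dy":0,"dz":15,"ax":0,"ay":0,"az":0},{"dx":0,"dy":0,"dz":0,"ax":0,"ay":0,"az":0},{"dx":0,"dy":0,"dz":0,"ax":0,"ay":0,"az":0}]' 1;python3 go.py .453 -.2203 .170 -155; python3 look.py pics/b1.png .586 -.035 .12
```

```text
time: 12.47
tool_pos: [0.4488, -0.22, 0.2331]
tcp_rot: [2.65, -1.688, -0.003]
wrist_force: [-0.3, 0.2, 1.0]
width: 0.999
grip_force: 0.0
shift [ 2.2 -3.7 63.1] n>= 1.5160852143104306 az 0.0 jaw -155.0 tilt 0.1 [-0.0016  0.001 ] F [-0.3  0.2  1. ] w 0.9990184066885649 t 12.4667
297 122
309 152
```

View pics/b1.png

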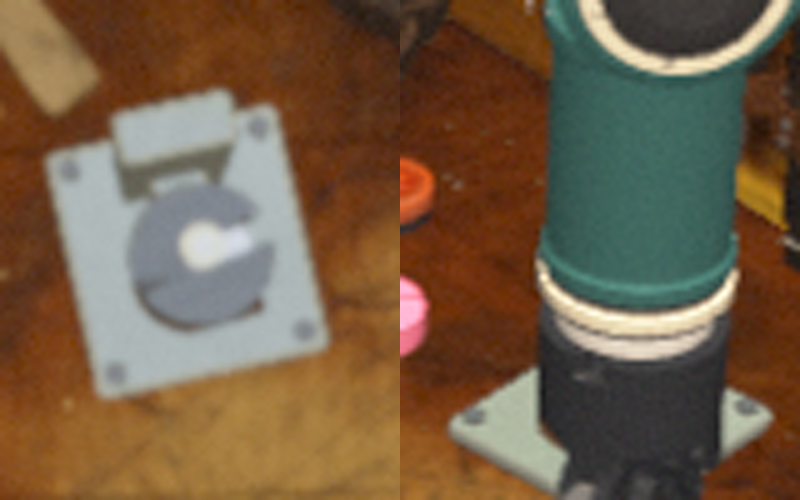

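The thick weight sits on the carrier, centred on the stem at top-crop (205,250), with its slot facing right. Next I grip the thin one.

```bash
python3 -m jog '[{"dx":2.2,"dy":-3.7,"dz":10,"ax":0,"ay":0,"az":0},{"dx":0,"dy":0,"dz":20,"ax":0,"ay":0,"az":0},{"dx":0,"dy":0,"dz":20,"ax":0,"ay":0,"az":0},{"dx":0,"dy":0,"dz":9,"ax":0,"ay":0,"az":0},{"dx":0,"dy":0,"dz":4,"ax":0,"ay":0,"az":0},{"dx":0,"dy":0,"dz":0,"ax":0,"ay":0,"az":0}]'; python3 -m jog '[{"dx":0,"dy":0,"dz":0,"ax":0,"ay":0,"az":0},{"dx":0,"dy":0,"dz":0,"ax":0,"ay":0,"az":0},{"dx":0,"dy":0,"dz":0,"ax":0,"ay":0,"az":0},{"dx":0,"dy":0,"dz":0,"ax":0,"ay":0,"az":0},{"dx":0,"dy":0,"dz":0,"ax":0,"ay":0,"az":0}]' 0.6 50; python3 go.py .453 -.2203 .170 -155
```

```text
time: 13.07
tool_pos: [0.4532, -0.2204, 0.1697]
tcp_rot: [2.65, -1.688, -0.003]
wrist_force: [0.1, 0.2, 0.2]
width: 1.001
grip_force: 0.0
time: 13.48
tool_pos: [0.4541, -0.221, 0.1721]
tcp_rot: [2.65, -1.688, 0.003]
wrist_force: [-2.3, 0.0, 5.2]
width: 0.74
grip_force: 54.7
shift [-1.1  0.7  2.1] n>= 0.06024916702590553 az 0.0 jaw -155.0 tilt 0.12 [ 0.0018 -0.0012] F [-2.3  0.   5.2] w 0.7401261551775197 t 13.4833
```

```bash
python3 -m jog '[{"dx":0,"dy":0,"dz":-5,"ax":0,"ay":0,"az":0},{"dx":0,"dy":0,"dz":-20,"ax":0,"ay":0,"az":0},{"dx":0,"dy":0,"dz":-10,"ax":0,"ay":0,"az":-6.5},{"dx":0,"dy":0,"dz":-10,"ax":0,"ay":0,"az":-6.5},{"dx":0,"dy":0,"dz":-10,"ax":0,"ay":0,"az":-6.5},{"dx":0,"dy":0,"dz":-10,"ax":0,"ay":0,"az":-6.5},{"dx":0,"dy":0,"dz":-10,"ax":0,"ay":0,"az":-6.5},{"dx":0,"dy":0,"dz":-10,"ax":0,"ay":0,"az":-6.5},{"dx":0,"dy":0,"dz":-10,"ax":0,"ay":0,"az":-6.5},{"dx":0,"dy":0,"dz":-10,"ax":0,"ay":0,"az":-6.5},{"dx":0,"dy":0,"dz":-10,"ax":0,"ay":0,"az":-6.5},{"dx":0,"dy":0,"dz":-10,"ax":0,"ay":0,"az":-6.5},{"dx":0,"dy":0,"dz":-5,"ax":0,"ay":0,"az":-6.5},{"dx":0,"dy":0,"dz":0,"ax":0,"ay":0,"az":-6.5},{"dx":0,"dy":0,"dz":0,"ax":0,"ay":0,"az":-6.5},{"dx":0,"dy":0,"dz":0,"ax":0,"ay":0,"az":-6.5},{"dx":0,"dy":0,"dz":0,"ax":0,"ay":0,"az":-6.5},{"dx":0,"dy":0,"dz":0,"ax":0,"ay":0,"az":-6.5},{"dx":0,"dy":0,"dz":0,"ax":0,"ay":0,"az":-6.5}]'; python3 go.py .587 -.135 .299 -44
```

```text
time: 15.07
tool_pos: [0.4531, -0.2204, 0.3005]
tcp_rot: [-2.893, -1.223, 0.0]
wrist_force: [0.0, -0.2, -3.5]
width: 0.741
grip_force: 56.7
shift [154.6  36.6   1.5] n>= 3.808777248568914 az -0.2 jaw -44.2 tilt 0.02 [-0.0002  0.0003] F [ 0.  -0.2 -3.5] w 0.7414049859988919 t 15.0667
```

```bash
python3 -m jog '[{"dx":25.8,"dy":6.1,"dz":0,"ax":0,"ay":0,"az":0},{"dx":25.8,"dy":6.1,"dz":0,"ax":0,"ay":0,"az":0},{"dx":25.8,"dy":6.1,"dz":0,"ax":0,"ay":0,"az":0},{"dx":25.8,"dy":6.1,"dz":0,"ax":0,"ay":0,"az":0},{"dx":25.8,"dy":6.1,"dz":0,"ax":0,"ay":0,"az":0},{"dx":25.8,"dy":6.1,"dz":1.5,"ax":0,"ay":0,"az":0},{"dx":0,"dy":0,"dz":0,"ax":0,"ay":0,"az":0},{"dx":0,"dy":0,"dz":0,"ax":0,"ay":0,"az":0}]'; python3 go.py .5855 -.034 .299 -44;python3 look.py pics/b2.png .586 -.07 .14
python3 - <<'E'
from h import *
S=cam("scene"); p=bot.read_state()["tool_pos"]
th=np.radians(np.arange(0,360,2))
for z in (.127,.139):
    E=np.array([proj(S,[p[0]+.033*np.cos(t),p[1]+.033*np.sin(t),z]) for t in th]); print(z,E.min(0),E.max(0))
for z in(.125,.145,.153):print(proj(S,[.5855,-.034,z]))
E
```

```text
time: 15.73
tool_pos: [0.5886, -0.1349, 0.2987]
tcp_rot: [-2.896, -1.218, 0.001]
wrist_force: [0.0, -0.2, -4.5]
width: 0.736
grip_force: 56.7
shift [ 69.9 -72.8  -0.3] n>= 2.4208530936906363 az -0.4 jaw -44.4 tilt 0.04 [-0.0006  0.0001] F [ 0.  -0.2 -4.5] w 0.7359530716684214 t 15.7333
313 120
318 151
0.127 [362.34164256 210.77932946] [390.70201649 226.46186679]
0.139 [362.61335748 206.54934138] [391.13474771 222.10637695]
[348.85671429 200.55988775]
[349.16597699 193.64879013]
[349.29121722 190.85004507]
```

View pics/b2.png

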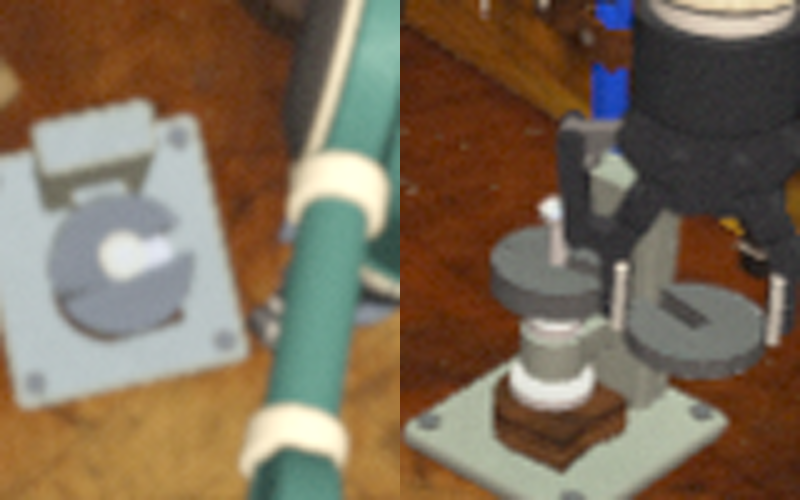

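The thick weight is in place. The thin one is held level at scene (377,217), slot pointing at the stem, level with the gap between the thick weight and the head.

```bash
python3 -m jog '[{"dx":-1.4,"dy":-1.4,"dz":0,"ax":0,"ay":0,"az":0},{"dx":7,"dy":-7,"dz":0,"ax":0,"ay":0,"az":0},{"dx":7,"dy":-7,"dz":0,"ax":0,"ay":0,"az":0},{"dx":7,"dy":-7,"dz":0,"ax":0,"ay":0,"az":0},{"dx":7,"dy":-7,"dz":0,"ax":0,"ay":0,"az":0},{"dx":7,"dy":-7,"dz":0,"ax":0,"ay":0,"az":0},{"dx":4,"dy":-4,"dz":0,"ax":0,"ay":0,"az":0},{"dx":0,"dy":0,"dz":0,"ax":0,"ay":0,"az":0},{"dx":0,"dy":0,"dz":0,"ax":0,"ay":0,"az":0}]'; python3 go.py .5855 -.034 .299 -44;python3 look.py pics/b3.png .586 -.05 .14
```

```text
time: 16.63
tool_pos: [0.5856, -0.08, 0.299]
tcp_rot: [2.896, 1.217, -0.0]
wrist_force: [-0.5, 1.0, -3.2]
width: 0.736
grip_force: 56.7
shift [ 32.8 -32.3  -0.1] n>= 1.1041396466311248 az -0.4 jaw -44.4 tilt 0.02 [-0.     -0.0003] F [-0.5  1.  -3.2] w 0.7360888834575449 t 16.6333
304 121
313 148
```

View pics/b3.png

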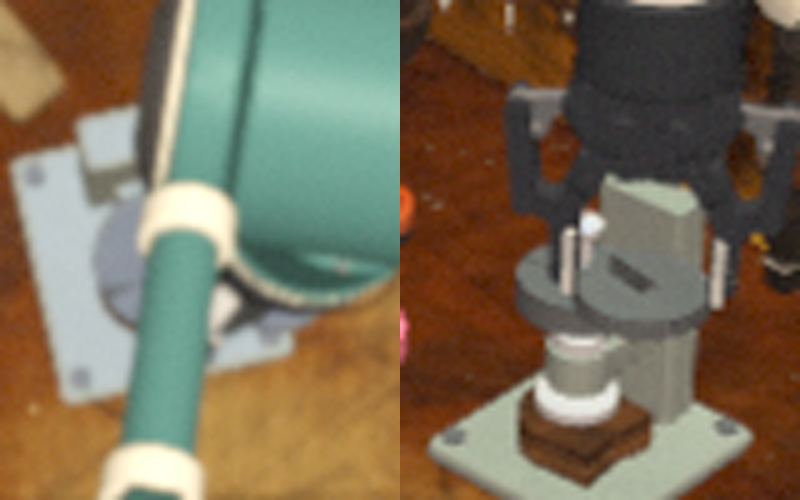

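The disc is about to take the stem: slot at crop (630,270), head at (592,222). Fine steps from here.

```bash
python3 -m jog '[{"dx":3.2,"dy":-2.8,"dz":0,"ax":0,"ay":0,"az":0},{"dx":3,"dy":-3,"dz":0,"ax":0,"ay":0,"az":0},{"dx":3,"dy":-3,"dz":0,"ax":0,"ay":0,"az":0},{"dx":0,"dy":0,"dz":0,"ax":0,"ay":0,"az":0}]'; python3 go.py .5855 -.034 .299 -44;  python3 -m jog '[{"dx":2,"dy":-2,"dz":0,"ax":0,"ay":0,"az":0},{"dx":2,"dy":-2,"dz":0,"ax":0,"ay":0,"az":0},{"dx":2,"dy":-2,"dz":0,"ax":0,"ay":0,"az":0},{"dx":0,"dy":0,"dz":0,"ax":0,"ay":0,"az":0}]'; python3 go.py .5855 -.034 .299 -44
```

```text
time: 17.07
tool_pos: [0.5857, -0.0673, 0.2989]
tcp_rot: [-2.897, -1.215, -0.0]
wrist_force: [1.2, -0.1, -1.8]
width: 0.736
grip_force: 56.7
shift [ 23.6 -23.5  -0.1] n>= 0.7992565364640347 az -0.5 jaw -44.5 tilt 0.03 [-0.0002  0.0005] F [ 1.2 -0.1 -1.8] w 0.7360121059987653 t 17.0667
time: 17.4
tool_pos: [0.5861, -0.059, 0.2994]
tcp_rot: [2.897, 1.215, 0.003]
wrist_force: [2.3, -0.1, -3.1]
width: 0.738
grip_force: 56.7
shift [ 17.4 -18.    0.4] n>= 0.6008410731557413 az -0.5 jaw -44.5 tilt 0.09 [0.0016 0.0003] F [ 2.3 -0.1 -3.1] w 0.7375347172417335 t 17.4
```

```bash
python3 -m jog '[{"dx":1,"dy":1,"dz":0,"ax":0,"ay":0,"az":0},{"dx":2,"dy":-2,"dz":0,"ax":0,"ay":0,"az":0},{"dx":2,"dy":-2,"dz":0,"ax":0,"ay":0,"az":0},{"dx":2,"dy":-2,"dz":0,"ax":0,"ay":0,"az":0},{"dx":0,"dy":0,"dz":0,"ax":0,"ay":0,"az":0}]'; python3 go.py .5855 -.034 .299 -44;  python3 -m jog '[{"dx":2,"dy":-2,"dz":0,"ax":0,"ay":0,"az":0},{"dx":2,"dy":-2,"dz":0,"ax":0,"ay":0,"az":0},{"dx":2,"dy":-2,"dz":0,"ax":0,"ay":0,"az":0},{"dx":0,"dy":0,"dz":0,"ax":0,"ay":0,"az":0}]'; python3 go.py .5855 -.034 .299 -44
```

```text
time: 17.82
tool_pos: [0.5868, -0.0504, 0.2987]
tcp_rot: [-2.896, -1.215, 0.001]
wrist_force: [-0.0, 0.8, -3.5]
width: 0.737
grip_force: 56.7
shift [ 10.8 -12.4  -0.3] n>= 0.3939084509728161 az -0.5 jaw -44.5 tilt 0.06 [-0.0009  0.0004] F [-0.   0.8 -3.5] w 0.7374584623507016 t 17.8167
time: 18.15
tool_pos: [0.5869, -0.042, 0.299]
tcp_rot: [-2.897, -1.215, -0.0]
wrist_force: [-0.9, 0.4, -2.5]
width: 0.739
grip_force: 56.7
shift [ 4.7 -6.6 -0. ] n>= 0.1938357945889151 az -0.5 jaw -44.5 tilt 0.02 [-0.0001  0.0003] F [-0.9  0.4 -2.5] w 0.7391883922165816 t 18.15
```

```bash
python3 -m jog '[{"dx":2,"dy":-2,"dz":0,"ax":0,"ay":0,"az":0},{"dx":2,"dy":-2,"dz":0,"ax":0,"ay":0,"az":0},{"dx":0,"dy":0,"dz":0,"ax":0,"ay":0,"az":0}]'; python3 -m jog '[{"dx":0.7,"dy":-0.7,"dz":0,"ax":0,"ay":0,"az":0},{"dx":0.7,"dy":-0.7,"dz":0,"ax":0,"ay":0,"az":0},{"dx":0,"dy":0,"dz":0,"ax":0,"ay":0,"az":0}]';python3 -m jog '[{"dx":0.7,"dy":-0.7,"dz":0,"ax":0,"ay":0,"az":0},{"dx":0.7,"dy":-0.7,"dz":0,"ax":0,"ay":0,"az":0},{"dx":0,"dy":0,"dz":0,"ax":0,"ay":0,"az":0}]'; python3 go.py .5855 -.034 .299 -44
```

```text
time: 18.4
tool_pos: [0.5869, -0.0364, 0.299]
tcp_rot: [-2.897, -1.215, -0.0]
wrist_force: [0.0, 0.3, -3.6]
width: 0.74
grip_force: 56.7
time: 18.65
tool_pos: [0.5869, -0.0348, 0.299]
tcp_rot: [-2.897, -1.215, -0.0]
wrist_force: [0.4, 0.5, -3.2]
width: 0.74
grip_force: 56.7
time: 18.9
tool_pos: [0.5869, -0.0328, 0.299]
tcp_rot: [-2.897, -1.215, -0.0]
wrist_force: [-0.1, 0.4, -3.3]
width: 0.739
grip_force: 56.7
shift [-1.8 -0.1  0. ] n>= 0.04339038066524077 az -0.5 jaw -44.5 tilt 0.0 [0.     0.0001] F [-0.1  0.4 -3.3] w 0.7394715302748536 t 18.9
```

```bash
python3 -m jog '[{"dx":0.7,"dy":-0.7,"dz":0,"ax":0,"ay":0,"az":0},{"dx":0,"dy":0,"dz":0,"ax":0,"ay":0,"az":0}]';python3 -m jog '[{"dx":0.7,"dy":-0.7,"dz":0,"ax":0,"ay":0,"az":0},{"dx":0,"dy":0,"dz":0,"ax":0,"ay":0,"az":0}]'; python3 -m jog '[{"dx":0.7,"dy":-0.7,"dz":0,"ax":0,"ay":0,"az":0},{"dx":0,"dy":0,"dz":0,"ax":0,"ay":0,"az":0}]'
```

```text
time: 19.07
tool_pos: [0.5868, -0.0318, 0.299]
tcp_rot: [-2.897, -1.215, 0.0]
wrist_force: [-0.2, -0.1, -2.7]
width: 0.738
grip_force: 56.7
time: 19.23
tool_pos: [0.5868, -0.0308, 0.299]
tcp_rot: [-2.897, -1.215, -0.0]
wrist_force: [0.2, 0.2, -2.3]
width: 0.737
grip_force: 56.7
time: 19.4
tool_pos: [0.5868, -0.0303, 0.299]
tcp_rot: [2.896, 1.215, -0.001]
wrist_force: [0.4, -3.4, -2.8]
width: 0.738
grip_force: 56.7
```

```bash
python3 -m jog '[{"dx":-1.5,"dy":1.5,"dz":0,"ax":0,"ay":0,"az":0},{"dx":0,"dy":0,"dz":2,"ax":0,"ay":0,"az":0},{"dx":0,"dy":0,"dz":2,"ax":0,"ay":0,"az":0},{"dx":0,"dy":0,"dz":0,"ax":0,"ay":0,"az":0},{"dx":0,"dy":0,"dz":0,"ax":0,"ay":0,"az":0}]'; python3 -m jog '[{"dx":0,"dy":0,"dz":1,"ax":0,"ay":0,"az":0},{"dx":0,"dy":0,"dz":0,"ax":0,"ay":0,"az":0},{"dx":0,"dy":0,"dz":0,"ax":0,"ay":0,"az":0}]'; python3 -m jog '[{"dx":0,"dy":0,"dz":1,"ax":0,"ay":0,"az":0},{"dx":0,"dy":0,"dz":0,"ax":0,"ay":0,"az":0},{"dx":0,"dy":0,"dz":0,"ax":0,"ay":0,"az":0}]'; python3 -m jog '[{"dx":0,"dy":0,"dz":1,"ax":0,"ay":0,"az":0},{"dx":0,"dy":0,"dz":0,"ax":0,"ay":0,"az":0},{"dx":0,"dy":0,"dz":0,"ax":0,"ay":0,"az":0}]'
```

```text
time: 19.82
tool_pos: [0.5867, -0.0319, 0.2946]
tcp_rot: [-2.897, -1.215, 0.001]
wrist_force: [-0.2, 0.1, -3.8]
width: 0.74
grip_force: 56.7
time: 20.07
tool_pos: [0.5868, -0.032, 0.2939]
tcp_rot: [-2.897, -1.215, 0.0]
wrist_force: [0.2, 0.2, -3.9]
width: 0.744
grip_force: 56.7
time: 20.32
tool_pos: [0.5868, -0.032, 0.2929]
tcp_rot: [-2.897, -1.215, 0.0]
wrist_force: [-0.1, 0.5, -3.7]
width: 0.741
grip_force: 56.7
time: 20.57
tool_pos: [0.5868, -0.032, 0.2919]
tcp_rot: [-2.897, -1.215, 0.0]
wrist_force: [1.2, 0.4, -3.4]
width: 0.741
grip_force: 56.7
```

```bash
python3 -m jog '[{"dx":0,"dy":0,"dz":1,"ax":0,"ay":0,"az":0},{"dx":0,"dy":0,"dz":0,"ax":0,"ay":0,"az":0},{"dx":0,"dy":0,"dz":0,"ax":0,"ay":0,"az":0}]'; python3 -m jog '[{"dx":0,"dy":0,"dz":1,"ax":0,"ay":0,"az":0},{"dx":0,"dy":0,"dz":0,"ax":0,"ay":0,"az":0},{"dx":0,"dy":0,"dz":0,"ax":0,"ay":0,"az":0}]'; python3 -m jog '[{"dx":0,"dy":0,"dz":1,"ax":0,"ay":0,"az":0},{"dx":0,"dy":0,"dz":0,"ax":0,"ay":0,"az":0},{"dx":0,"dy":0,"dz":0,"ax":0,"ay":0,"az":0}]'; python3 -m jog '[{"dx":0,"dy":0,"dz":1,"ax":0,"ay":0,"az":0},{"dx":0,"dy":0,"dz":0,"ax":0,"ay":0,"az":0},{"dx":0,"dy":0,"dz":0,"ax":0,"ay":0,"az":0}]'
```

```text
time: 20.82
tool_pos: [0.5869, -0.032, 0.291]
tcp_rot: [-2.897, -1.215, 0.0]
wrist_force: [-0.2, -0.7, -2.1]
width: 0.737
grip_force: 56.7
time: 21.07
tool_pos: [0.5869, -0.032, 0.29]
tcp_rot: [2.897, 1.215, 0.0]
wrist_force: [0.2, -0.3, -3.1]
width: 0.737
grip_force: 56.7
time: 21.32
tool_pos: [0.5869, -0.032, 0.289]
tcp_rot: [2.897, 1.215, 0.0]
wrist_force: [-0.4, 0.6, -2.0]
width: 0.738
grip_force: 56.8
time: 21.57
tool_pos: [0.5869, -0.0321, 0.288]
tcp_rot: [2.897, 1.215, 0.0]
wrist_force: [0.6, 0.0, -3.1]
width: 0.737
grip_force: 56.8
```

```bash
python3 -m jog '[{"dx":0,"dy":0,"dz":1,"ax":0,"ay":0,"az":0},{"dx":0,"dy":0,"dz":0,"ax":0,"ay":0,"az":0},{"dx":0,"dy":0,"dz":0,"ax":0,"ay":0,"az":0}]'; python3 -m jog '[{"dx":0,"dy":0,"dz":1,"ax":0,"ay":0,"az":0},{"dx":0,"dy":0,"dz":0,"ax":0,"ay":0,"az":0},{"dx":0,"dy":0,"dz":0,"ax":0,"ay":0,"az":0}]'; python3 -m jog '[{"dx":0,"dy":0,"dz":1,"ax":0,"ay":0,"az":0},{"dx":0,"dy":0,"dz":0,"ax":0,"ay":0,"az":0},{"dx":0,"dy":0,"dz":0,"ax":0,"ay":0,"az":0}]'; python3 look.py pics/b4.png .586 -.035 .13
```

```text
time: 21.82
tool_pos: [0.5869, -0.0321, 0.2872]
tcp_rot: [2.897, 1.215, 0.0]
wrist_force: [-0.1, 0.2, 0.2]
width: 0.74
grip_force: 57.0
time: 22.07
tool_pos: [0.5869, -0.0321, 0.2872]
tcp_rot: [2.897, 1.215, 0.0]
wrist_force: [-2.8, -1.1, 5.5]
width: 0.743
grip_force: 57.6
time: 22.32
tool_pos: [0.5869, -0.032, 0.2871]
tcp_rot: [2.897, 1.215, 0.001]
wrist_force: [-5.3, 0.0, 10.5]
width: 0.738
grip_force: 58.1
297 121
309 148
```

View pics/b4.png

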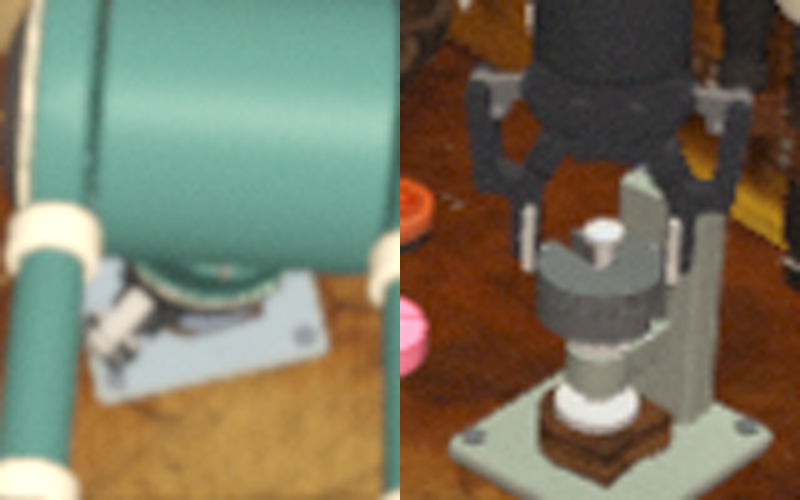

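Both weights are stacked and the carrier is at its bottom stop (thin bottom about 115 mm). The thin slot faces left, at about 160° to the thick one's. I'll release, regrip, and turn the thin one about 20° so the slots are truly opposed.

```bash
python3 -m jog '[{"dx":0,"dy":0,"dz":-2.5,"ax":0,"ay":0,"az":0},{"dx":0,"dy":0,"dz":0,"ax":0,"ay":0,"az":0}]'; python3 -m jog '[{"dx":0,"dy":0,"dz":0,"ax":0,"ay":0,"az":0},{"dx":0,"dy":0,"dz":0,"ax":0,"ay":0,"az":0},{"dx":0,"dy":0,"dz":-2,"ax":0,"ay":0,"az":0},{"dx":0,"dy":0,"dz":0,"ax":0,"ay":0,"az":6.5},{"dx":0,"dy":0,"dz":0,"ax":0,"ay":0,"az":6.5},{"dx":0,"dy":0,"dz":0,"ax":0,"ay":0,"az":6.5},{"dx":0,"dy":0,"dz":0,"ax":0,"ay":0,"az":6.5},{"dx":0,"dy":0,"dz":0,"ax":0,"ay":0,"az":0},{"dx":0,"dy":0,"dz":0,"ax":0,"ay":0,"az":0}]' 0.87; python3 go.py .5865 -.033 .290 -70
```

```text
time: 22.58
tool_pos: [0.587, -0.0321, 0.288]
tcp_rot: [2.897, 1.215, 0.001]
wrist_force: [0.2, 0.1, -1.2]
width: 0.739
grip_force: 56.8
time: 23.33
tool_pos: [0.587, -0.0321, 0.2896]
tcp_rot: [3.095, 0.537, 0.0]
wrist_force: [0.9, -0.3, 0.2]
width: 0.869
grip_force: 0.0
shift [-0.8  0.7 -0.4] n>= 0.026965569353480427 az -0.3 jaw -70.3 tilt 0.02 [ 0.0003 -0.0001] F [ 0.9 -0.3  0.2] w 0.8685978422753388 t 23.3333
```

```bash
python3 -m jog '[{"dx":0,"dy":0,"dz":0,"ax":0,"ay":0,"az":0},{"dx":0,"dy":0,"dz":0,"ax":0,"ay":0,"az":0},{"dx":0,"dy":0,"dz":0,"ax":0,"ay":0,"az":0},{"dx":0,"dy":0,"dz":0,"ax":0,"ay":0,"az":0}]' 0.6 25; python3 -m jog '[{"dx":0,"dy":0,"dz":0,"ax":0,"ay":0,"az":-5},{"dx":0,"dy":0,"dz":0,"ax":0,"ay":0,"az":-5},{"dx":0,"dy":0,"dz":0,"ax":0,"ay":0,"az":-5},{"dx":0,"dy":0,"dz":0,"ax":0,"ay":0,"az":-5},{"dx":0,"dy":0,"dz":0,"ax":0,"ay":0,"az":0}]'; python3 -m jog '[{"dx":0,"dy":0,"dz":0,"ax":0,"ay":0,"az":0},{"dx":0,"dy":0,"dz":0,"ax":0,"ay":0,"az":0},{"dx":0,"dy":0,"dz":0,"ax":0,"ay":0,"az":0}]' 0.87; python3 go.py .5865 -.033 .290 -50; python3 -m jog '[{"dx":0,"dy":0,"dz":-5,"ax":0,"ay":0,"az":0},{"dx":0,"dy":0,"dz":-10,"ax":0,"ay":0,"az":0},{"dx":0,"dy":0,"dz":-20,"ax":0,"ay":0,"az":0},{"dx":0,"dy":0,"dz":-20,"ax":0,"ay":0,"az":0},{"dx":0,"dy":0,"dz":-20,"ax":0,"ay":0,"az":0},{"dx":0,"dy":0,"dz":-20,"ax":0,"ay":0,"az":0},{"dx":0,"dy":0,"dz":0,"ax":0,"ay":0,"az":0}]'; python3 go.py .42 .16 .38 -50
```

```text
time: 23.67
tool_pos: [0.587, -0.0323, 0.29]
tcp_rot: [3.095, 0.533, 0.001]
wrist_force: [-0.7, -1.9, 4.2]
width: 0.742
grip_force: 27.3
time: 24.08
tool_pos: [0.5872, -0.0319, 0.2901]
tcp_rot: [2.955, 1.065, 0.002]
wrist_force: [-0.2, 0.1, 4.5]
width: 0.742
grip_force: 27.3
time: 24.33
tool_pos: [0.5865, -0.032, 0.2888]
tcp_rot: [-2.957, -1.06, 0.002]
wrist_force: [0.2, -0.3, -0.5]
width: 0.871
grip_force: 0.0
shift [-0.7  0.8 -1.2] n>= 0.03686150257659789 az -0.6 jaw -50.6 tilt 0.06 [-0.0011  0.0002] F [ 0.2 -0.3 -0.5] w 0.8709445071061068 t 24.3333
time: 24.92
tool_pos: [0.5884, -0.0322, 0.3908]
tcp_rot: [2.953, 1.06, 0.013]
wrist_force: [1.2, 0.8, 1.3]
width: 0.87
grip_force: 0.0
shift [  -7.9 -255.5    9. ] n>= 6.134156865678153 az -0.5 jaw -50.5 tilt 0.54 [ 0.0095 -0.0009] F [1.2 0.8 1.3] w 0.8704114724123254 t 24.9167
```

Tool y now points right and forward, so moving along −y takes the arm left and clear of the views.

```bash
python3 -m jog '[{"dx":0,"dy":-30,"dz":0,"ax":0,"ay":0,"az":0},{"dx":0,"dy":-30,"dz":0,"ax":0,"ay":0,"az":0},{"dx":0,"dy":-30,"dz":0,"ax":0,"ay":0,"az":0},{"dx":0,"dy":-30,"dz":0,"ax":0,"ay":0,"az":0},{"dx":0,"dy":-30,"dz":0,"ax":0,"ay":0,"az":0},{"dx":0,"dy":-30,"dz":0,"ax":0,"ay":0,"az":0},{"dx":0,"dy":-30,"dz":0,"ax":0,"ay":0,"az":0},{"dx":0,"dy":-30,"dz":0,"ax":0,"ay":0,"az":0},{"dx":0,"dy":0,"dz":0,"ax":0,"ay":0,"az":0}]'; python3 look.py pics/c1.png .586 -.035 .12
```

```text
time: 25.67
tool_pos: [0.4312, 0.1557, 0.3842]
tcp_rot: [-2.953, -1.065, 0.002]
wrist_force: [-0.0, -0.7, -0.0]
width: 0.87
grip_force: 0.0
297 122
309 152
```

View pics/c1.png

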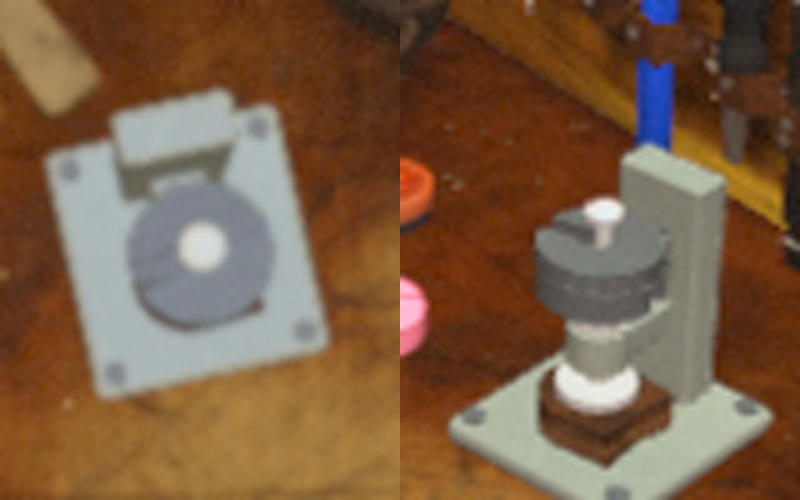

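Both weights lie flat and concentric: disc centre at top-crop (200,250), head at (203,245). The thin slot faces left at (150,268), opposite the thick one's, and the foot is on the heel. Handing in.

```bash
python3 -c "
from workcell import bot
print(bot.finish_job())"
```

```text
the job is handed in; nothing more can be done
None
```

I loaded the press with the thick weight first and the thin one on top. Both lie flat and centred on the stem with their slots facing opposite ways, and the foot is down on the heel. I handed the job in at about 26 s; the spool, tin and pot were never approached, and the hand-in returned no verdict.

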